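# Lock the board in its holder and hold the handheld microscope over its chip

## Task

Slide the loose jaw of the board holder up against the board until the board sits snug between both jaws, and lock the jaw there by turning its wing knob clockwise (seen from above) until it stops. Then draw the handheld microscope out of its slanting stand, turn it so that it points straight down, and finish while holding it still with its lens centred about 4 cm above the big square black chip. Do not let the microscope touch the board, and leave the other things on the bench where they are.

Things in the scene. Friction and masses are not known exactly. Their poses are not given: they have to be found in the camera images.
- fixture: board holder, fixed: dark base plate 110 (x) x 220 (y) x 12 mm, an aluminium rail along y (top at z 20 mm), four black standoffs (tops z 32 mm) that carry the board, a blue fixed jaw at the +y end (70 mm wide along x, face at y +32 mm, top z 40 mm). Origin: centre of the underside. The sliding jaw moves along +y towards the fixed jaw
- jaw (a joint): blue sliding jaw (70 mm wide along x, 47 mm long along y, top 40 mm above the bench) at the -y end of the rail; value in m: 0 = open (its face at fixture y -58 mm), grows towards the fixed jaw; gap between jaws = 0.090 - value, so the 60 mm board stops it at 0.030. Starts at 0.002 to 0.018. Slides with about 1.5 N while the knob is loose (below 0.9 rad); locked, it resists over 20 N
- knob (a joint): black wing knob on the sliding jaw, vertical axis at fixture x 0, 30 mm behind the jaw's face; value in rad: 0 = loose, grows clockwise seen from above, stop at 1.40 = tight. Starts at 0 to 0.2. From about 0.9 its clamp foot bears on the rail. Takes 0.1 N m when loose, up to 0.25 N m at the end, stays as left. Pushing the knob sideways slides the jaw
- knob_grip (a point): grip point on the wing knob's axis, 66 mm above the bench. The wing is an upright bar 42 mm long (along this point's x), 11 mm thick (along its y), from 44 to 72 mm above the bench, on a hub of 24 mm diameter (30 to 44 mm above the bench). Rides with the jaw and turns with the knob
- board: green circuit board 80 (x) x 60 (y) x 2 mm, 60 g, loose on the standoffs between the jaws, at first a few mm short of the fixed jaw and slides to it when pushed; origin at the centre of its underside, z up; its y runs along the jaw's travel. Parts on it stand up to 5 mm above its underside
- chip (a point): centre of the top face of the big black chip (16 x 16 mm, on a gold land) on the board, at board (+14, -6, +4) mm; axes as the board's. The other parts are silver shield cans and much smaller black chips
- stand: microscope stand, fixed: black foot 125 (x, from -57 to +68) x 80 (y) x 14 mm with an aluminium tube (43 mm outside, 33 mm inside, 78 mm long) slanting at 45 degrees: from its closed bottom at (+45, 0, 34) mm the axis rises towards the stand's -x to the rim's centre at (-10, 0, 89) mm. Origin: centre of the underside
- scope: handheld cordless microscope, 160 g, round, 161 mm long; origin at the lens, z along the barrel from lens to tail. Black front 28 mm diameter to z 70 mm (at first inside the stand's tube, lens down); grey focus ring 37 mm diameter, z 70 to 86 (rests on the rim); ivory barrel 31 mm diameter, z 86 to 158: grip here. Centre of mass z 70. Comes out only along the tube's axis; 75 mm of travel frees it
- toolstand: blue block 85 x 85 x 45 mm, fixed, with drivers and tweezers standing in it up to 150 mm above the bench; origin at the centre of the underside. An obstacle; it and the microscope stand may be on either side of the board holder
- wrench1: open-ended wrench, 150 mm long along x, lying; leave
- wrench2: open-ended wrench, 160 mm long along x, lying; leave
- phone: phone 148 (x) x 72 (y) x 8 mm lying on the bench; leave
- tray: blue parts tray 100 (x) x 140 (y) x 25 mm; leave
- jar: white jar, 60 mm diameter, 50 mm high; leave
- bottle: white bottle, 50 mm diameter, 130 mm high; leave
- driver: screwdriver with orange handle, 170 mm long along x, lying; leave
Mind the look-alikes: they are no part of the job. What is shaped like the scope but pink is not meant.

How it is judged:
By the outcome, as a careful person would: the job done as asked, in the order asked, and still so for the second after the job is handed in, while the arm keeps its last pose, push and grip.
It also fails if it takes over 50 s, if anything falls off the work surface, if the arm or the gripper's body presses on something with over 40 N, if the wrist force passes 120 N, or if a joint passes its speed limit or range.

## Robot

A 6-joint arm with a two-finger parallel gripper is mounted at the origin on the work surface. World frame = base frame: x ahead of the robot, y to its left, z up, the work surface at z = 0. Lengths are in m, angles in rad, forces in N, time in s.
With the tool pointing down it reaches from about 0.35 to 0.85 m from the base axis. Payload 8.1 kg.
Tool frame: the origin (TCP) lies on the centre line of the jaws, within the pads' length; the fingertips stand 17 mm ahead of it and the grasp point (between the pads) lies 2 mm behind it; z points along the fingers, y is the line along which they close (so a half turn about z gives the same grasp; the last joint's range is limited). The gripper opens to 93 mm and grips with 3 to 60 N. Pads are 15 mm wide; open, the fingers measure 128 mm over their backs; the gripper's body (75 mm by 188 mm) begins 65 mm behind the grasp point.
Start: joints at [-1.256, 0.13, 1.488, -0, 1.523, -0.085], TCP at [0.234, -0.553, 0.236] pointing down, gripper open.
Joint ranges: [-2.96, 2.96], [-0.89, 2.26], [0.02, 2.5], [-1.34, 4.48], [0, 2.73], [-2.66, 2.66]. Speed limits (rad/s): [2.39, 2.39, 2.79, 3.14, 3.14, 3.14].

## Interface

Orientations are given as a rotation vector (axis times angle).
In Python, from plant import robot, optics, close_job, models gives the robot as it stands.
- The arm moves only by the shell command python3 -m inch 'ROWS' [OPENING] [FORCE]. ROWS is a JSON object of lists of equal length, an entry for each row: "travel": the shift along the tool's x, y, z in m, a list of three; "spin": the turn about the tool's z in rad. In form: {"travel": [[x, y, z], ...], "spin": [spin, ...]}. A call has 1 to 10 rows; each row is the pose to reach, as a shift and turn from the pose commanded when the call began, along the tool's axes at that moment; what a row does not reach only later rows make up. A row lasts 1/12 s, in which the tool goes at most 41.7 mm and 7.16 degrees, less where a joint would pass 70% of its speed; a pose out of reach is approached as far as the arm can. A call with a gripper value outside its range is refused whole. OPENING is the closure, from 0 (fully open) to 1 (shut), set as the call begins (- or left out, the last holds). The fingers move at their own pace and stop on an object; FORCE is the grip in N (left out, the last holds). Time passes only in rows, so rows that repeat a pose let the fingers close. It gives the time, the measured TCP pose, the force, the opening and the grip force at its end, in the units of the state.
- robot.read_state(): the state, without advancing time (a new reading comes with each control period).
- optics.read_camera(name): name is "scene" or "top" or "wrist"; returns (picture, depth): 480x640x3 uint8, red, green, blue; 480x640 float32, m along the optical axis (not along the pixel's ray), 0 where there is no reading.
- optics.camera_info(name): a dict with "camera_matrix" (3x3 intrinsics, pixels), "view" (4x4, takes a point from world to camera coordinates). Camera axes: x right, y down, z forward; pixel columns grow to the right and rows downward; lengths in m; the calibration is good to about 2 mm. A picture is of the moment at which its call begins: read the wrist's pose just before it. camera_info takes no time and is no camera call; for the wrist camera it gives the pose at the moment of the call.
- close_job(): hands the job in; it is judged then, once.
Trained networks look in the newest picture that a camera, given by its name, has taken for a name from the list of things; names that differ only in an ending like _2 or _b are one class to them, and where a whole thing is asked for, a point or a joint stands for the part that bears it (a point fixed in the world has none). Each returns a list of dicts, best first, with "p" (0 to 1); they miss things now and then, are a little off and sometimes report something else, mostly with a low value. They report only what shows in the picture. A call takes as long as a camera call. They do not tell look-alikes from the thing itself.
- models.look_for(camera, name): "centre" ([x, y, z] in m, in world coordinates, good to about 4 mm: the middle of the surface that is visible of it).
- models.masks_of(camera, name): "region" (480x640 bool, what is visible of it).
The state is a dict: "t": time; "q": joint angles; "dq": joint speeds; "joint_torque": joint torques, N m; "tool_pos": TCP position; "orientation": TCP orientation; "force": force on the tool from outside, world axes, zero at the start; "wrist_torque": the same for the moment, N m; "opening": finger opening in m; "gripper_force": force on a finger pad.
Only numpy, scipy, OpenCV 4.12 (cv2) and the standard library are available. Lean on these libraries where they do the work, as an engineer would, in place of code of your own. Each camera call takes 0.05 s, during which the arm holds its last target. There are 200 camera calls.

## Working session

There is one attempt and no reset: what is moved stays moved. The work goes in short steps, Python scripts to look and compute and a shell command to move; the robot and the scene stay as the last step left them, time stands still between calls to the robot, and variables do not carry over. Pictures are saved under pics/ and viewed, at most 10 in all, crops included, and the job is handed in when it is done.

```bash
mkdir -p pics; ls
cat > h.py <<'E'
import numpy as np, cv2
from scipy.spatial.transform import Rotation as R
from plant import robot, optics, close_job, models
def cloud(cam):
    im,d=optics.read_camera(cam); i=optics.camera_info(cam)
    K=np.array(i["camera_matrix"]);V=np.array(i["view"])
    v,u=np.mgrid[:480,:640]
    P=np.stack([(u-K[0,2])*d/K[0,0],(v-K[1,2])*d/K[1,1],d],-1)
    W=(P-V[:3,3])@V[:3,:3]
    W[d==0]=np.nan
    return im,W
def save(n,im): cv2.imwrite("pics/"+n,cv2.cvtColor(im,cv2.COLOR_RGB2BGR))
def pose():
    s=robot.read_state(); return np.array(s["tool_pos"]),R.from_rotvec(s["orientation"]),s
E
python3 - <<'E'
from h import *
im,W=cloud("top"); save("top.png",im); np.save("top.npy",W)
for n in ["fixture","jaw","knob_grip","board","chip","stand","scope","toolstand"]:
    for r in models.look_for("top",n)[:3]: print(n,np.round(r["centre"],3),round(r["p"],2))
im,W=cloud("scene"); save("scene.png",im)
for n in ["knob_grip","chip","stand","scope"]:
    for r in models.look_for("scene",n)[:3]: print(n,np.round(r["centre"],3),round(r["p"],2))
s=robot.read_state();print(s)
E
```

```text
pics
fixture [0.551 0.027 0.012] 0.93
jaw [ 0.553 -0.043  0.031] 0.98
knob_grip [ 0.551 -0.051  0.072] 0.58
board [0.542 0.018 0.036] 0.68
board [0.772 0.065 0.049] 0.42
chip [0.549 0.016 0.035] 0.76
chip [ 0.566 -0.253  0.015] 0.61
stand [0.546 0.016 0.037] 0.67
stand [ 0.566 -0.252  0.013] 0.62
stand [0.55  0.03  0.013] 0.58
scope [0.303 0.168 0.034] 0.97
scope [ 0.616 -0.42   0.031] 0.74
toolstand [0.541 0.252 0.05 ] 0.95
toolstand [ 0.78  -0.098  0.004] 0.74
knob_grip [ 0.56  -0.057  0.065] 0.54
chip [0.545 0.017 0.034] 0.79
stand [ 0.587 -0.278  0.013] 0.85
scope [ 0.376 -0.204  0.032] 0.89
scope [ 0.528 -0.269  0.131] 0.83
scope [0.317 0.162 0.03 ] 0.77
{'t': 0.7, 'q': array([-1.25638454e+00,  1.30380677e-01,  1.48818884e+00,  7.46922451e-06,
        1.52297508e+00, -8.53882898e-02]), 'dq': array([ 0.00028862,  0.00120141, -0.00085388,  0.00039753,  0.00078992,
        0.00141364]), 'joint_torque': array([ 1.28982156e-03, -5.59570849e+01, -4.91960335e+01,  7.70249194e-02,
        2.22768687e-02,  1.15189573e-05]), 'tool_pos': array([ 0.23357632, -0.55269008,  0.23565291]), 'orientation': array([3.07898649e+00, 6.23820473e-01, 2.02676031e-05]), 'force': array([ 0.03521573, -0.55699172,  0.22456499]), 'wrist_torque': array([-0.02431035,  0.00455038,  0.00076711]), 'gripper_force': 0.0, 'opening': 0.09262925937213357}
```

View pics/top.png

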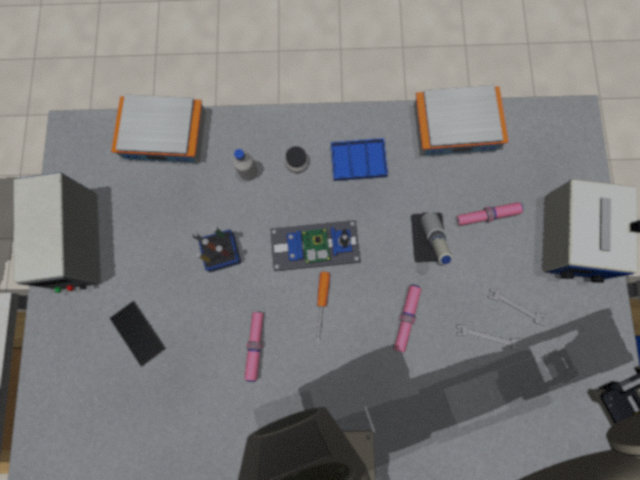

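View pics/scene.png

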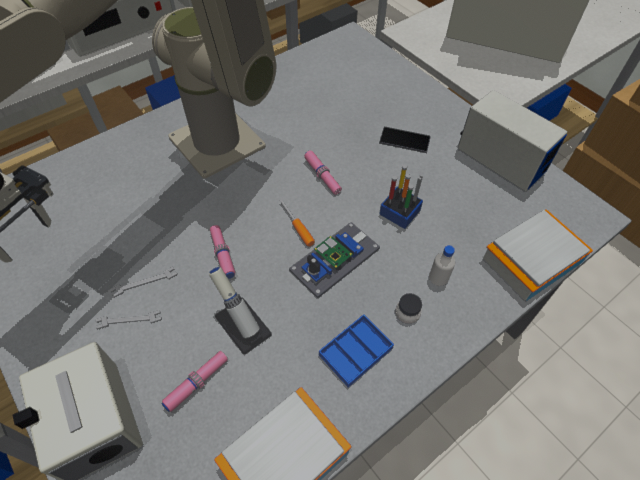

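The ivory scope in the black stand is at (437,237) in top, and in scene at (235,303). The pink look-alikes are at top (490,214), (408,317) and (255,346). Only the ivory one matches the description. The holder is at (315,245) in top with the knob at (346,241). Now measuring.

Run:
```python
from h import *
W=np.load("top.npy")
m=(W[...,2]>.006)&(W[...,2]<.018)&(abs(W[...,0]-.55)<.12)&(abs(W[...,1]-.027)<.15)
p=W[m][:,:2].astype(np.float32); print("fixture",len(p),cv2.minAreaRect(p))
m=(W[...,2]>.007)&(W[...,2]<.02)&(abs(W[...,0]-.57)<.1)&(abs(W[...,1]+.27)<.1)
p=W[m][:,:2].astype(np.float32); print("foot",len(p),cv2.minAreaRect(p))
m=(W[...,2]>.08)&(abs(W[...,0]-.55)<.14)&(abs(W[...,1]+.27)<.1)
p=W[m];c=p.mean(0);print("scope",len(p),c,np.linalg.svd(p-c)[2][0],p.max(0),p.min(0))
i=optics.camera_info("wrist");t,r,s=pose();V=np.array(i["view"]);C=-V[:3,:3].T@V[:3,3]
print("cam in tool",r.inv().apply(C-t),(V[:3,:3]@r.as_matrix()).round(3).tolist(),np.array(i["camera_matrix"])[0])
print("tool axes",r.as_matrix().round(3).tolist())
# target: overview
g=np.array([.53,-.15,.38]); print(r.inv().apply(g-t))
```

```text
fixture 1944 ((0.5355862975120544, 0.021103039383888245), (0.29448288679122925, 0.20358820259571075), 82.51005554199219)
foot 798 ((0.5806441903114319, -0.2702829837799072), (0.12300790846347809, 0.16653071343898773), 47.82538604736328)
scope 656 [ 0.53178319 -0.26362516  0.12094361] [-0.78212516 -0.03898008  0.62190095] [ 0.58894605 -0.2459196   0.16201104] [ 0.47808566 -0.28680268  0.0800406 ]
cam in tool [ 0.07191741 -0.00227392 -0.14925653] [[-0.001, 1.0, 0.0], [-0.965, -0.001, -0.261], [-0.261, -0.001, 0.965]] [409.66416689   0.         315.84860257]
tool axes [[0.921, 0.389, 0.0], [0.389, -0.921, -0.0], [0.0, 0.0, -1.0]]
[ 0.4297885  -0.25554839 -0.14435806]
```

```bash
python3 -m inch '{"travel":[[0.035,-0.02,-0.007],[0.07,-0.04,-0.014],[0.105,-0.06,-0.021],[0.14,-0.08,-0.03],[0.175,-0.1,-0.037],[0.21,-0.12,-0.044],[0.245,-0.14,-0.05],[0.28,-0.16,-0.06],[0.315,-0.18,-0.067],[0.35,-0.2,-0.074]],"spin":[-0.1,-0.2,-0.3,-0.4,-0.5,-0.6,-0.7,-0.8,-0.9,-1.0]}' 0
python3 - <<'E'
from h import *
t,r,s=pose(); g=np.array([.52,-.17,.32]);print(s["t"],t,s["q"],r.inv().apply(g-t),r.as_matrix()[:2,0])
E
```

```text
t: 1.53
tool_pos: [0.4791, -0.2305, 0.3105]
orientation: [2.397, 2.029, 0.001]
force: [0.8, -0.7, 0.9]
opening: 0.0931
gripper_force: 0.0
1.5333 [ 0.47905217 -0.23046031  0.31050369] [-5.44849201e-01 -7.55496612e-02  1.56276782e+00 -9.40685947e-06
  1.65331682e+00 -3.78698292e-01] [ 0.06639618  0.03039379 -0.00949309] [0.16538845 0.98622842]
```

```bash
python3 -m inch '{"travel":[[0.035,0.015,-0.01],[0.066,0.03,-0.01],[0.066,0.03,-0.01],[0.066,0.03,-0.01]],"spin":[-0.1,-0.16,-0.16,-0.16]}'
python3 - <<'E'
from h import *
im,W=cloud("wrist"); save("w1.png",im); np.save("w1.npy",W); np.save("w1i.npy",im)
for n in ["fixture","jaw","knob_grip","board","chip","stand","scope"]:
    for r in models.look_for("wrist",n)[:3]: print(n,np.round(r["centre"],4),round(r["p"],2))
E
```

```text
t: 1.87
tool_pos: [0.5197, -0.1707, 0.3197]
orientation: [2.23, 2.213, -0.0]
force: [0.0, 0.9, -0.9]
opening: 0.0932
gripper_force: 0.0
fixture [ 0.5554 -0.0464  0.0065] 0.8
knob_grip [ 0.5564 -0.055   0.0751] 0.95
knob_grip [ 0.556  -0.0439  0.0058] 0.52
board [0.5403 0.0041 0.0338] 0.56
board [ 0.7855 -0.0943  0.0073] 0.38
chip [0.5468 0.001  0.0355] 0.87
chip [ 0.5559 -0.0447  0.0105] 0.52
stand [ 0.5689 -0.2492  0.017 ] 0.8
scope [ 0.522  -0.2646  0.1333] 0.73
scope [ 0.3733 -0.1972  0.0309] 0.64
scope [ 0.615  -0.4414  0.033 ] 0.57
```

View pics/w1.png

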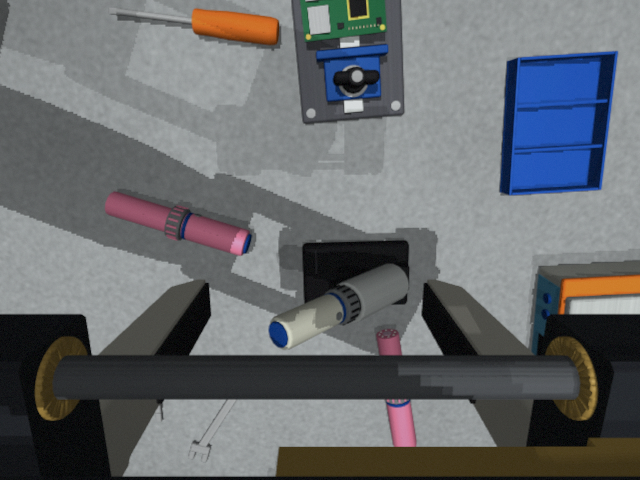

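The ivory scope is at (310,320) with its grey ring at (345,302) in the black stand. Pink look-alikes are at (178,222) and (393,380). The knob wing is at (355,77), nearly along x. I'll take an enlarged crop and fit poses.

Run:
```python
from h import *
W=np.load("w1.npy");im=np.load("w1i.npy");x,y,z=W[...,0],W[...,1],W[...,2]
v,u=np.mgrid[:480,:640]
save("crop1.png",cv2.resize(im[220:370,240:440],(800,600),interpolation=cv2.INTER_CUBIC))
# knob wing
m=(z>.064)&(z<.078)&(abs(x-.556)<.04)&(abs(y+.055)<.04)
p=W[m];print("wing",len(p),p.mean(0),p.min(0),p.max(0),cv2.minAreaRect(p[:,:2].astype(np.float32)))
# scope barrel: ivory/all above z .10
roi=(u>265)&(u<415)&(v>255)&(v<350)
hsv=cv2.cvtColor(im,cv2.COLOR_RGB2HSV)
m=roi&(z>.03)
p=W[m];print("scope",len(p))
from scipy.optimize import least_squares
ivory=roi&(z>.1)&(hsv[...,2]>120)&(x<.512)
for nm,mm,rad in [("ivory",roi&(z>.105)&(x<.515),.0155),("tube",roi&(z>.045)&(x>.545)&(x<.60),.0215)]:
    p=W[mm]
    def f(a):
        th,el,c=a[0],a[1],a[2:5]
        d=np.array([np.cos(th)*np.cos(el),np.sin(th)*np.cos(el),np.sin(el)])
        q=p-(c0+np.array([0,a[2],a[3]]));return np.linalg.norm(np.cross(q,d),axis=1)-rad
    c0=p.mean(0)
    s=least_squares(f,[3.2,.78,0,-.01],loss="soft_l1",f_scale=.002)
    th,el=s.x[:2];d=np.array([np.cos(th)*np.cos(el),np.sin(th)*np.cos(el),np.sin(el)])
    c=c0+np.array([0,s.x[2],s.x[3]])
    tt=(p-c)@d
    print(nm,len(p),"dir",np.degrees(th),np.degrees(el),"c",c,"range",tt.min(),tt.max(),"rms",np.sqrt(np.mean(s.fun**2)),"tailend",c+d*tt.max())
# fixture plate
m=(z>.004)&(z<.02)&(v<130)&(u>285)&(u<410)&(hsv[...,2]<110)
print("fix",cv2.minAreaRect(W[m][:,:2].astype(np.float32)))
# foot
m=(z>.008)&(z<.02)&(u>295)&(u<415)&(v>235)&(v<310)
print("foot",cv2.minAreaRect(W[m][:,:2].astype(np.float32)))
t,r,_=pose();print(t,r.as_matrix()[:2,0])
# jaw top
m=(z>.034)&(z<.044)&(hsv[...,0]>100)&(hsv[...,0]<130)&(hsv[...,1]>120)&(v<110)
print("jaw",cv2.minAreaRect(W[m][:,:2].astype(np.float32)))
```

```text
wing 649 [ 0.55516142 -0.05355679  0.07176906] [ 0.5346938  -0.06155068  0.0641932 ] [ 0.57591036 -0.04535168  0.0759602 ] ((0.555189311504364, -0.05346112698316574), (0.04108740761876106, 0.016189737245440483), 3.8056845664978027)
scope 5620
ivory 1593 dir 183.2644469148757 38.36162351628749 c [ 0.49675516 -0.26890748  0.13698664] range -0.033419680487171886 0.0222283370377867 rms 0.0037103241033460584 tailend [ 0.479354   -0.26989999  0.15078205]
tube 2155 dir 180.4315506548746 40.02335045661337 c [ 0.56996135 -0.26722047  0.06641074] range -0.03582066487625104 0.047223075552429244 rms 0.00178956009534129 tailend [ 0.53379977 -0.26749284  0.09677989]
fix ((0.5538952946662903, -0.029384545981884003), (0.11006858944892883, 0.12041337788105011), 4.330825328826904)
foot ((0.5628290772438049, -0.2649824917316437), (0.07954199612140656, 0.12483067810535431), 89.62479400634766)
[ 0.51844602 -0.17321098  0.31960472] [0.01285472 0.99991737]
jaw ((0.5536426305770874, -0.027175297960639), (0.06923113018274307, 0.008591985329985619), 4.396783828735352)
```

View pics/crop1.png

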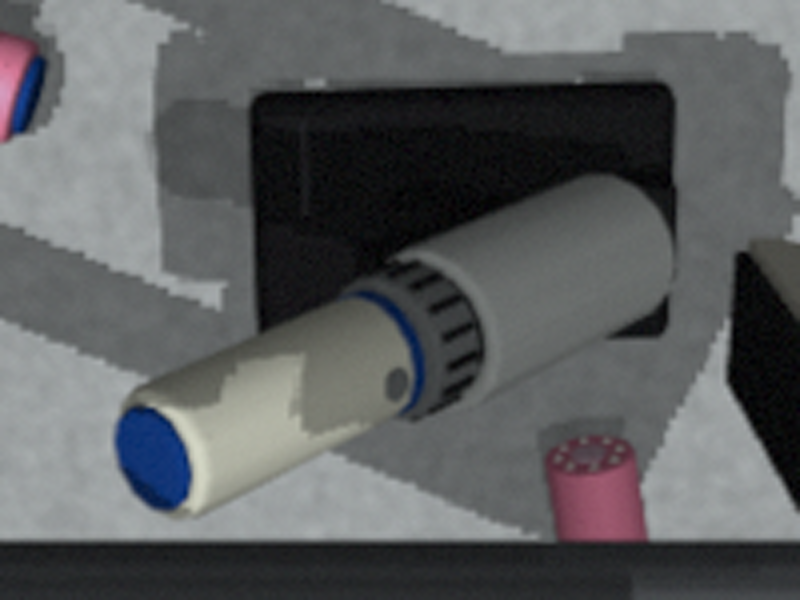

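Confirmed: ivory barrel, blue tail cap at crop (155,455), grey ring at (440,340), held in the aluminium tube on the black foot. Next, the knob.

```bash
python3 -m inch '{"travel":[[0.03,0.009,0.015],[0.06,0.018,0.03],[0.09,0.027,0.045],[0.12,0.035,0.06],[0.12,0.035,0.08],[0.12,0.035,0.1],[0.12,0.035,0.12],[0.12,0.035,0.14],[0.12,0.035,0.15],[0.12,0.035,0.15]],"spin":[-0.12,-0.24,-0.36,-0.48,-0.6,-0.72,-0.84,-0.96,-1.08,-1.2]}' 0.3 20
python3 -m inch '{"travel":[[0,0,0],[0,0,0],[0,0,0],[0,0,0],[0,0,0],[0,0,0]],"spin":[-0.12,-0.24,-0.36,-0.455,-0.455,-0.455]}'
python3 - <<'E'
from h import *
im,W=cloud("wrist"); save("w2.png",im); z=W[...,2]
t,r,s=pose();print(t,s["q"][5],s["opening"],r.as_matrix()[:2,0])
m=(z>.064)&(z<.08)&(abs(W[...,0]-.555)<.03)&(abs(W[...,1]+.055)<.025)
p=W[m][:,:2].astype(np.float32);print(len(p),p.mean(0),cv2.minAreaRect(p) if len(p) else 0)
i=optics.camera_info("wrist");K=np.array(i["camera_matrix"]);V=np.array(i["view"])
for n in ["knob_grip","chip","board"]:
    for q in models.look_for("wrist",n)[:1]: print(n,np.round(q["centre"],4),round(q["p"],2))
tgt=np.array([.5552,-.0535,.064]);print(r.inv().apply(tgt-t))
E
```

```text
t: 3.1
tool_pos: [0.5531, -0.0528, 0.166]
orientation: [-0.587, -3.081, 0.0]
force: [-0.3, -0.1, 0.6]
opening: 0.0651
gripper_force: 0.0
t: 3.6
tool_pos: [0.5552, -0.0531, 0.1697]
orientation: [-0.109, 3.14, -0.0]
force: [-0.0, 0.1, -0.8]
opening: 0.065
gripper_force: 0.0
[ 0.55516473 -0.0530405   0.1696543 ] -1.826955513695365 0.0652532143691107 [-0.9976239 -0.0688952]
1198 [ 0.55474937 -0.05187527] ((0.5559422969818115, -0.052032470703125), (0.04074086993932724, 0.016411416232585907), 2.44344425201416)
knob_grip [ 0.5555 -0.0537  0.0712] 0.62
chip [0.5463 0.013  0.0377] 0.69
board [0.5407 0.0146 0.0364] 0.79
[ 2.69638260e-06 -4.62137317e-04  1.05654297e-01]
```

View pics/w2.png

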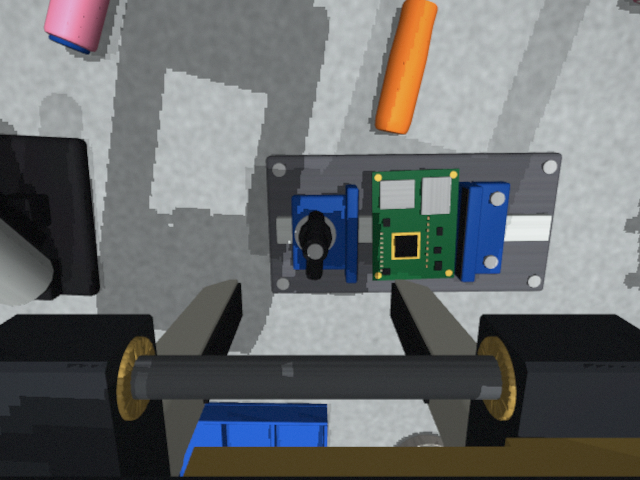

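The wing at (315,245) lies parallel to the pads. The board at (415,225) has gaps on both sides, and the black chip on gold is at (405,245). Descend and grip.

```bash
python3 -m inch '{"travel":[[0,0,0.03],[0,0,0.06],[0,0,0.09],[0,0,0.105],[0,0,0.105],[0,0,0.105]],"spin":[0,0,0,0,0,0]}' 0.3 20
python3 -m inch '{"travel":[[0,0,0],[0,0,0],[0,0,0],[0,0,0],[0,0,0],[0,0,0]],"spin":[0,0,0,0,0,0]}' 1 20
```

```text
t: 4.3
tool_pos: [0.5544, -0.0525, 0.064]
orientation: [0.114, -3.137, -0.001]
force: [-0.6, 0.4, 0.7]
opening: 0.0651
gripper_force: 0.0
t: 4.8
tool_pos: [0.5555, -0.0527, 0.0652]
orientation: [-0.115, 3.139, -0.0]
force: [1.1, 0.2, -1.2]
opening: 0.0296
gripper_force: 0.0
```

```bash
python3 -m inch '{"travel":[[0,0,0],[0,0,0],[0,0,0],[0,0,0],[0,0,0],[0,0,0]],"spin":[0,0,0,0,0,0]}' 1 20
python3 -m inch '{"travel":[[0,0.004,0],[0,0.008,0],[0,0.01,0],[0,0.012,0],[0,0.012,0],[0,0.012,0]],"spin":[0,0,0,0,0,0]}'
```

```text
t: 5.3
tool_pos: [0.5552, -0.0528, 0.0646]
orientation: [0.115, -3.139, 0.0]
force: [-1.3, -1.3, 0.9]
opening: 0.011
gripper_force: 19.8
t: 5.8
tool_pos: [0.5542, -0.0401, 0.0646]
orientation: [0.116, -3.139, -0.001]
force: [-1.1, 1.6, 0.8]
opening: 0.0111
gripper_force: 19.8
```

```bash
python3 -m inch '{"travel":[[0,0.001,0],[0,0.002,0],[0,0.003,0],[0,0.003,0]],"spin":[0,0,0,0]}'
python3 -m inch '{"travel":[[0,0.001,0],[0,0.0015,0],[0,0.0015,0],[0,0.0015,0]],"spin":[0,0,0,0]}'
```

```text
t: 6.13
tool_pos: [0.5541, -0.038, 0.0646]
orientation: [0.115, -3.139, 0.001]
force: [-1.1, -3.6, 0.3]
opening: 0.0109
gripper_force: 19.8
t: 6.47
tool_pos: [0.5541, -0.0378, 0.0647]
orientation: [-0.114, 3.139, -0.004]
force: [-0.8, -8.8, 0.7]
opening: 0.0109
gripper_force: 19.8
```

```bash
python3 -m inch '{"travel":[[0,0,0],[0,0,0],[0,0,0],[0,0,0],[0,0,0],[0,0,0],[0,0,0],[0,0,0],[0,0,0],[0,0,0]],"spin":[0.12,0.24,0.36,0.48,0.6,0.72,0.84,0.96,1.08,1.2]}' 1 40; python3 -c "
from h import *
s=robot.read_state();print(s['wrist_torque'],s['q'][5],s['tool_pos'])"
```

```text
t: 7.3
tool_pos: [0.5552, -0.0358, 0.0648]
orientation: [1.684, 2.65, 0.003]
force: [7.0, 0.7, -4.6]
opening: 0.0109
gripper_force: 39.9
[ 0.04790521 -1.2162088   0.16508582] -0.5959595851105253 [ 0.55522811 -0.03578814  0.06477057]
```

```bash
python3 -m inch '{"travel":[[0,0,0],[0,0,0],[0,0,0],[0,0,0],[0,0,0]],"spin":[0.06,0.12,0.18,0.2,0.2]}'; python3 -c "
from h import *
t,r,s=pose();print(s['wrist_torque'],s['q'][5],r.as_matrix()[:2,0])"
python3 -m inch '{"travel":[[0,0,0],[0,0,0],[0,0,0]],"spin":[0.04,0.08,0.08]}'; python3 -c "
from h import *
t,r,s=pose();print(s['wrist_torque'],s['q'][5],r.as_matrix()[:2,0])"
```

```text
t: 7.72
tool_pos: [0.5556, -0.0357, 0.0648]
orientation: [1.934, 2.472, 0.004]
force: [6.9, 1.5, -5.0]
opening: 0.0109
gripper_force: 40.0
[ 0.08881176 -1.44268538  0.31959542] -0.4005271991968267 [-0.2406797   0.97060458]
t: 7.97
tool_pos: [0.5555, -0.0353, 0.0649]
orientation: [2.032, 2.393, 0.005]
force: [6.9, 1.6, -4.6]
opening: 0.011
gripper_force: 41.4
[ 0.28820368 -1.24678894  0.6988049 ] -0.3198587860600318 [-0.16190246  0.98680664]
```

```bash
python3 -m inch '{"travel":[[0,0,0],[0,0,0],[0,0,0],[0,0,0],[0,0,0],[0,0,0]],"spin":[0,0,0,0,0,0]}' 0.4 20
python3 -m inch '{"travel":[[0,0,-0.03],[0,0,-0.06],[0,0,-0.1],[-0.04,0,-0.13],[-0.08,0,-0.15],[-0.1,0,-0.16],[-0.1,0,-0.16],[-0.1,0,-0.16]],"spin":[-0.1,-0.2,-0.3,-0.4,-0.5,-0.6,-0.6,-0.6]}' 0
python3 - <<'E'
from h import *
im,W=cloud("wrist"); save("w3.png",im); np.save("w3.npy",W); np.save("w3i.npy",im)
t,r,s=pose();print(t,s["q"],r.as_matrix()[:2,0])
for n in ["knob_grip","chip","board","jaw"]:
    for q in models.look_for("wrist",n)[:1]: print(n,np.round(q["centre"],4),round(q["p"],2))
E
```

```text
t: 8.47
tool_pos: [0.5539, -0.0362, 0.0646]
orientation: [-2.032, -2.396, 0.0]
force: [-0.1, 0.1, -0.1]
opening: 0.0467
gripper_force: 0.0
t: 9.13
tool_pos: [0.571, -0.1366, 0.2259]
orientation: [1.237, 2.885, 0.0]
force: [-0.7, 0.7, 0.0]
opening: 0.0924
gripper_force: 0.0
[ 0.57024798 -0.13520401  0.22450833] [-3.20538211e-01  9.81169664e-02  1.54323434e+00  4.30316152e-04
  1.50033786e+00 -1.08162764e+00] [-0.68968875  0.7241059 ]
knob_grip [ 0.5547 -0.0407  0.0737] 0.95
chip [0.5479 0.0171 0.0348] 0.95
board [0.5441 0.022  0.0346] 0.68
```

View pics/w3.png

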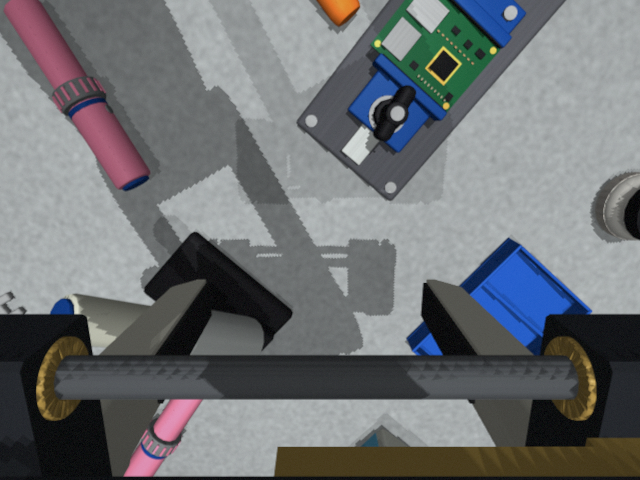

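Run:
```python
from h import *
W=np.load("w3.npy");im=np.load("w3i.npy");z=W[...,2];v,u=np.mgrid[:480,:640]
a=np.radians(4.3);O=np.array([.550,.0203])
fx=(W[...,:2]-O)@[np.cos(a),np.sin(a)];fy=(W[...,:2]-O)@[-np.sin(a),np.cos(a)]
m=(z>.062)&(z<.08)&(abs(fy+.06)<.03)&(abs(fx)<.03)
p=W[m][:,:2].astype(np.float32);print("wing",cv2.minAreaRect(p),np.linalg.svd(p-p.mean(0),full_matrices=False)[2][0])
hsv=cv2.cvtColor(im,cv2.COLOR_RGB2HSV)
blue=(hsv[...,0]>100)&(hsv[...,0]<125)&(hsv[...,1]>130)&(z>.037)&(z<.044)&(abs(fx)<.035)
green=(hsv[...,0]>55)&(hsv[...,0]<95)&(hsv[...,1]>100)&(z>.028)&(z<.042)
for lo in np.arange(-.03,.03,.01):
    s=(fx>lo)&(fx<lo+.01)
    j=fy[blue&s&(fy<0)];f=fy[blue&s&(fy>0)];g=fy[green&s]
    print(round(lo,3),[round(float(k),4) for k in (j.max() if len(j) else 0,np.percentile(g,.5),np.percentile(g,99.5),f.min() if len(f) else 0)])
g=green
print("board",cv2.minAreaRect(W[g][:,:2].astype(np.float32)))
# gold land/chip: dark pixels enclosed
q=models.masks_of("wrist","chip")[0];mm=q["region"];print(q["p"],mm.sum(),np.nanmedian(W[mm],0),cv2.minAreaRect(W[mm][:,:2].astype(np.float32)))
```

```text
wing ((0.5540609359741211, -0.035172075033187866), (0.01663457229733467, 0.041081368923187256), 4.108452320098877) [ 0.24650243 -0.9691422 ]
-0.03 [-0.0246, -0.0235, 0.0342, 0.0]
-0.02 [-0.0248, -0.0234, 0.0347, 0.035]
-0.01 [-0.0247, -0.0234, 0.0347, 0.0349]
0.0 [-0.0246, -0.0231, 0.0345, 0.0348]
0.01 [-0.0245, -0.0231, 0.0349, 0.0351]
0.02 [-0.0248, -0.0227, 0.0346, 0.0346]
board ((0.5813751816749573, -0.04620589315891266), (0.3716895580291748, 0.2153630405664444), 55.05819320678711)
0.95 8217 [0.54511314 0.02409656 0.03369484] ((0.5433395504951477, 0.059701234102249146), (0.08590076118707657, 0.0), 6.472011566162109)
```

Run:
```python
from h import *
W=np.load("w3.npy");im=np.load("w3i.npy");v,u=np.mgrid[:480,:640]
m=((np.abs(u-443)<22)&(np.abs(v-65)<22)&(im.max(2)<60)).astype(np.uint8)
n,l,st,c=cv2.connectedComponentsWithStats(m);k=l[65,443];mm=l==k
print(st[k],c[k],np.nanmean(W[mm],0),cv2.minAreaRect(W[mm][:,:2].astype(np.float32)))
a=np.radians(4.3);O=np.array([.550,.0203]);z=W[...,2]
fx=(W[...,:2]-O)@[np.cos(a),np.sin(a)];fy=(W[...,:2]-O)@[-np.sin(a),np.cos(a)]
hsv=cv2.cvtColor(im,cv2.COLOR_RGB2HSV)
g=(hsv[...,0]>55)&(hsv[...,0]<95)&(hsv[...,1]>100)&(z>.028)&(z<.042)&(abs(fx)<.07)&(fy>-.015)&(fy<.03)
print("fx range",np.percentile(fx[g],[.3,99.7]))
t,r,s=pose();print(r.inv().apply(np.array([.5046,-.266,.22])-t),r.inv().apply(np.array([.5046,-.266,.1294])-t))
```

```text
[430  51  28  29 426] [443.27699531  65.25821596] [0.55852579 0.02018078 0.0351845 ] ((0.5584897398948669, 0.02038690447807312), (0.015026159584522247, 0.016424601897597313), 3.364980936050415)
fx range [-0.04493606  0.03433033]
[-0.05035274 -0.13865668  0.00355867] [-0.05051033 -0.13859067  0.09415851]
```

```bash
python3 -m inch '{"travel":[[-0.01,-0.035,-0.01],[-0.02,-0.07,-0.02],[-0.035,-0.105,-0.03],[-0.05,-0.139,-0.04],[-0.05,-0.139,-0.04],[-0.05,-0.139,-0.04],[-0.05,-0.139,-0.04],[-0.05,-0.139,-0.04],[-0.05,-0.139,-0.04]],"spin":[-0.12,-0.24,-0.36,-0.48,-0.6,-0.72,-0.81,-0.81,-0.81]}' 0
python3 - <<'E'
from h import *
im,W=cloud("wrist"); save("w4.png",im); np.save("w4.npy",W); np.save("w4i.npy",im)
t,r,s=pose();print(t,s["q"],r.as_matrix()[:2,0])
q=models.masks_of("wrist","scope")
for k in q[:4]:
    mm=k["region"];print(k["p"],mm.sum(),np.nanmedian(W[mm],0))
p=W[(W[...,2]>.1)&(abs(W[...,1]+.266)<.04)&(W[...,0]>.46)&(W[...,0]<.54)&(W[...,2]<.17)]
print(len(p))
for lo in np.arange(.47,.54,.01):
    s=p[(p[:,0]>lo)&(p[:,0]<lo+.01)]
    if len(s)>5: print(round(lo,3),len(s),s[:,1].min(),s[:,1].max(),s[:,2].max(),(s[:,1].min()+s[:,1].max())/2)
E
```

```text
t: 10.18
tool_pos: [0.5046, -0.2665, 0.2642]
orientation: [0.001, -3.141, -0.001]
force: [0.3, -0.3, 0.0]
opening: 0.0929
gripper_force: 0.0
[ 0.50461121 -0.26651105  0.26428764] [-5.75780534e-01  4.12995317e-02  1.53047389e+00  4.09300454e-05
  1.57041529e+00 -2.14700604e+00] [-9.99999794e-01 -4.29241510e-04]
0.87 3793 [ 0.5073647  -0.26695045  0.14496299]
0.62 2317 [ 0.61419575 -0.45346981  0.02941965]
0.56 5154 [ 0.38123685 -0.20641922  0.03308708]
3057
0.47 173 -0.27776873130493956 -0.25699099713174595 0.149603382933574 -0.26737986421834276
0.48 775 -0.28219779295158726 -0.2523915368234449 0.1596112040011209 -0.2672946648875161
0.49 623 -0.2823837674017056 -0.2522936283802555 0.16148488384026496 -0.2673386978909805
0.5 432 -0.2823353598832921 -0.2522027293057998 0.15784650825484908 -0.2672690445945459
0.51 376 -0.2820174864162145 -0.25192527487720995 0.14852160388331087 -0.2669713806467122
0.52 335 -0.2817966670629581 -0.2519655149700541 0.13844390904780404 -0.2668810910165061
0.53 343 -0.2836532187669864 -0.2489568344067274 0.12804762914802223 -0.2663050265868569
```

View pics/w4.png

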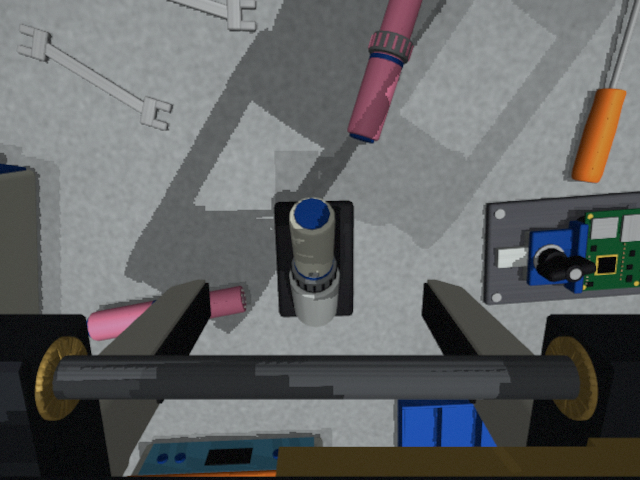

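The ivory scope at (312,255) is centred in the tool's y axis, and the fingers clear the pink one at (230,300). Descend and grip.

```bash
python3 -m inch '{"travel":[[0,-0.0007,0.035],[0,-0.0007,0.07],[0,-0.0007,0.1],[0,-0.0007,0.125],[0,-0.0007,0.135],[0,-0.0007,0.135],[0,-0.0007,0.135]],"spin":[0,0,0,0,0,0,0]}' 0 40
python3 -m inch '{"travel":[[0,0,0],[0,0,0],[0,0,0],[0,0,0],[0,0,0],[0,0,0],[0,0,0],[0,0,0],[0,0,0],[0,0,0]],"spin":[0,0,0,0,0,0,0,0,0,0]}' 1 40
```

```text
t: 10.87
tool_pos: [0.5048, -0.2677, 0.1302]
orientation: [0.004, -3.141, -0.0]
force: [0.9, -0.6, 0.8]
opening: 0.0927
gripper_force: 0.0
t: 11.7
tool_pos: [0.5045, -0.2679, 0.1296]
orientation: [0.005, -3.141, 0.0]
force: [-1.4, -1.6, 0.1]
opening: 0.0308
gripper_force: 0.9
```

```bash
python3 -m inch '{"travel":[[0,0,0],[0,0,0],[0.004,0,-0.004],[0.01,0,-0.01],[0.016,0,-0.016],[0.022,0,-0.022]],"spin":[0,0,0,0,0,0]}' 1 40
python3 -m inch '{"travel":[[0.007,0,-0.007],[0.014,0,-0.014],[0.021,0,-0.021],[0.028,0,-0.028],[0.035,0,-0.035],[0.042,0,-0.042],[0.042,0,-0.042]],"spin":[0,0,0,0,0,0,0]}'
```

```text
t: 12.2
tool_pos: [0.4818, -0.2679, 0.1523]
orientation: [0.005, -3.141, -0.0]
force: [0.5, -0.5, -1.1]
opening: 0.0307
gripper_force: 40.0
t: 12.78
tool_pos: [0.44, -0.2687, 0.1956]
orientation: [-0.004, 3.14, -0.002]
force: [0.1, -0.4, -1.1]
opening: 0.0307
gripper_force: 40.0
```

```bash
cat >> h.py <<'E'
def axis(cam):
    im,W=cloud(cam);t,r,s=pose()
    m=(np.linalg.norm(W[...,:2]-t[:2],axis=-1)<.12)&(W[...,2]<t[2]-.03)&(W[...,2]>max(.06,t[2]-.16))
    p=W[m]
    if len(p)<30: return cam,len(p)
    c=p.mean(0);d=np.linalg.svd(p-c,full_matrices=False)[2][0];d*=np.sign(d[2]);return cam,len(p),c.round(3),d.round(3),p.min(0).round(3),p.max(0).round(3)
E
python3 -m inch '{"travel":[[0,0,-0.03],[0,0,-0.06],[0,0,-0.09],[0,0,-0.1],[0,0,-0.1],[0,0,-0.1]],"spin":[0,0,0,0,0,0]}'
python3 -c "
from h import *
print(axis('scene'));print(axis('wrist'))"
python3 -m inch '{"travel":[[0,0,0],[0,0,0],[0,0,0],[0,0,0]],"spin":[0,0,0,0]}' 1 8
python3 -c "
from h import *
print(axis('scene'));print(axis('wrist'),pose()[0])"
```

```text
t: 13.28
tool_pos: [0.4407, -0.2681, 0.2929]
orientation: [-0.005, 3.141, 0.0]
force: [0.3, -0.6, -1.8]
opening: 0.0302
gripper_force: 40.0
('scene', 493, array([ 0.517, -0.27 ,  0.235]), array([-0.717, -0.039,  0.696]), array([ 0.474, -0.287,  0.204]), array([ 0.544, -0.25 ,  0.262]))
('wrist', 177, array([ 0.509, -0.266,  0.234]), array([-0.822, -0.006,  0.57 ]), array([ 0.469, -0.285,  0.209]), array([ 0.541, -0.246,  0.261]))
t: 13.72
tool_pos: [0.4404, -0.2679, 0.2929]
orientation: [0.005, -3.141, -0.001]
force: [-0.2, -0.3, -0.6]
opening: 0.0307
gripper_force: 8.0
('scene', 516, array([ 0.512, -0.27 ,  0.234]), array([-0.685, -0.036,  0.728]), array([ 0.471, -0.287,  0.2  ]), array([ 0.541, -0.25 ,  0.263]))
('wrist', 113, array([ 0.472, -0.267,  0.261]), array([ 0.008, -1.   ,  0.009]), array([ 0.469, -0.285,  0.253]), array([ 0.48 , -0.247,  0.263])) [ 0.44052066 -0.26799474  0.29337861]
```

```bash
python3 -m inch '{"travel":[[0,0,0],[0,0,0],[0,0,0],[0,0,0]],"spin":[0,0,0,0]}' 1 5
python3 -c "
from h import *
print(axis('scene'))"
python3 -m inch '{"travel":[[0,0,0],[0,0,0],[0,0,0],[0,0,0]],"spin":[0,0,0,0]}' 1 3.5
python3 -c "
from h import *
print(axis('scene'))"
```

```text
t: 14.15
tool_pos: [0.4406, -0.2681, 0.2937]
orientation: [-0.005, 3.141, -0.0]
force: [0.7, -0.6, -2.0]
opening: 0.0311
gripper_force: 5.0
('scene', 567, array([ 0.488, -0.27 ,  0.226]), array([-0.421, -0.008,  0.907]), array([ 0.455, -0.287,  0.177]), array([ 0.513, -0.249,  0.264]))
t: 14.53
tool_pos: [0.4406, -0.2681, 0.2937]
orientation: [-0.005, 3.142, -0.0]
force: [-0.3, -0.1, -1.9]
opening: 0.031
gripper_force: 3.5
('scene', 570, array([ 0.488, -0.27 ,  0.227]), array([-0.426, -0.014,  0.904]), array([ 0.455, -0.287,  0.178]), array([ 0.512, -0.25 ,  0.264]))
```

```bash
python3 -m inch '{"travel":[[0,0,0],[0,0,0],[0,0,0],[0,0,0]],"spin":[0,0,0,0]}' 1 3
python3 -c "
from h import *
print(axis('scene'))"
python3 -m inch '{"travel":[[-0.03,0,0],[-0.035,0,0],[-0.025,0,0],[-0.015,0,0],[-0.005,0,0],[0,0,0],[0,0,0]],"spin":[0,0,0,0,0,0,0]}' 1 3
python3 -c "
from h import *
print(axis('scene'),pose()[0])"
```

```text
t: 14.92
tool_pos: [0.4406, -0.2681, 0.2936]
orientation: [0.005, -3.142, 0.0]
force: [-1.2, 0.3, -1.2]
opening: 0.0311
gripper_force: 3.0
('scene', 566, array([ 0.488, -0.27 ,  0.227]), array([-0.424, -0.008,  0.906]), array([ 0.454, -0.287,  0.181]), array([ 0.512, -0.25 ,  0.264]))
t: 15.55
tool_pos: [0.4391, -0.2683, 0.2942]
orientation: [-0.003, 3.141, -0.001]
force: [-0.8, 0.1, -0.9]
opening: 0.0313
gripper_force: 3.0
('scene', 514, array([ 0.464, -0.271,  0.22 ]), array([-0.176, -0.009,  0.984]), array([ 0.438, -0.287,  0.165]), array([ 0.479, -0.25 ,  0.264])) [ 0.43977703 -0.26830417  0.29421547]
```

```bash
cat >> h.py <<'E'
def cyl(cam="scene",n=2):
    from scipy.optimize import least_squares
    for _ in range(n):
        im,W=cloud(cam);t,r,s=pose()
        m=(np.linalg.norm(W[...,:2]-t[:2],axis=-1)<.12)&(W[...,2]<t[2]-.025)&(W[...,2]>max(.05,t[2]-.15))
        p=W[m];c=p.mean(0);d=np.linalg.svd(p-c,full_matrices=False)[2][0];d*=np.sign(d[2])
        h=(p-c)@d; lens=h.min()
        p=p[(h-lens>.006)&(h-lens<.062)];c=p.mean(0)   # black front, r 14
        def ax(a): e=np.array([a[0],a[1],1.]);return e/np.linalg.norm(e)
        f=lambda a: np.linalg.norm(np.cross(p-c-[a[2],a[3],0],ax(a)),axis=1)-.014
        q=least_squares(f,[d[0]/d[2],d[1]/d[2],-.005,0],loss="soft_l1",f_scale=.001)
        e=ax(q.x);cc=c+[q.x[2],q.x[3],0]
        print("tilt deg x,y",np.degrees(q.x[:2]).round(1),"lens",(cc+e*(lens+( c-c)@e)-0*e).round(4) if 0 else (cc+e*((((W[m]-cc)@e).min()))).round(4),"axis at tcp z",(cc+e*((t[2]-cc[2])/e[2])).round(4),"tcp",t.round(4),len(p),"rms",np.sqrt(np.mean(q.fun**2)).round(4))
E
python3 -c "
from h import *
cyl()"
python3 -m inch '{"travel":[[-0.018,0,0],[-0.02,0,0],[-0.015,0,0],[-0.01,0,0],[-0.005,0,0],[0,0,0],[0,0,0]],"spin":[0,0,0,0,0,0,0]}' 1 3
python3 -c "
from h import *
cyl()"
```

```text
tilt deg x,y [-10.9   0.4] lens [ 0.4645 -0.2685  0.164 ] axis at tcp z [ 0.4398 -0.2676  0.2941] tcp [ 0.4402 -0.2683  0.2941] 258 rms 0.0012
tilt deg x,y [-10.8  -0.3] lens [ 0.4647 -0.2679  0.1627] axis at tcp z [ 0.4399 -0.2685  0.294 ] tcp [ 0.4404 -0.2682  0.294 ] 253 rms 0.0012
t: 16.28
tool_pos: [0.4394, -0.2682, 0.2939]
orientation: [0.004, -3.141, 0.0]
force: [-0.3, -0.3, -1.8]
opening: 0.0308
gripper_force: 3.0
tilt deg x,y [-7.7  0. ] lens [ 0.4547 -0.2679  0.1615] axis at tcp z [ 0.437  -0.2678  0.2939] tcp [ 0.4398 -0.2682  0.2939] 237 rms 0.0011
tilt deg x,y [-7.  0.] lens [ 0.455  -0.2679  0.1615] axis at tcp z [ 0.4387 -0.2678  0.2939] tcp [ 0.4402 -0.2682  0.2939] 236 rms 0.0011
```

```bash
python3 -m inch '{"travel":[[-0.025,0,0],[-0.028,0,0],[-0.02,0,0],[-0.014,0,0],[-0.007,0,0],[0,0,0],[0,0,0]],"spin":[0,0,0,0,0,0,0]}' 1 3
python3 -c "
from h import *
cyl()"
```

```text
t: 16.97
tool_pos: [0.439, -0.2683, 0.294]
orientation: [0.003, -3.142, 0.001]
force: [-0.3, 0.0, -1.6]
opening: 0.0307
gripper_force: 3.0
tilt deg x,y [-3.1  0.5] lens [ 0.4439 -0.2683  0.158 ] axis at tcp z [ 0.4366 -0.2672  0.2941] tcp [ 0.4396 -0.2683  0.2941] 216 rms 0.001
tilt deg x,y [-2.6  0.2] lens [ 0.4444 -0.2683  0.1578] axis at tcp z [ 0.4382 -0.2679  0.294 ] tcp [ 0.44   -0.2682  0.294 ] 218 rms 0.001
```

```bash
python3 -m inch '{"travel":[[-0.018,0,0],[-0.02,0,0],[-0.015,0,0],[-0.01,0,0],[-0.005,0,0],[0,0,0],[0,0,0]],"spin":[0,0,0,0,0,0,0]}' 1 3
python3 -c "
from h import *
cyl('scene',3)"
```

```text
t: 17.65
tool_pos: [0.4394, -0.2682, 0.2938]
orientation: [0.004, -3.141, 0.0]
force: [-0.2, -0.1, -2.0]
opening: 0.0308
gripper_force: 3.0
tilt deg x,y [-3.1 -0.5] lens [ 0.4443 -0.2678  0.1558] axis at tcp z [ 0.4368 -0.269   0.2939] tcp [ 0.4399 -0.2682  0.2939] 215 rms 0.0011
tilt deg x,y [-2.7  0.4] lens [ 0.4447 -0.2683  0.1574] axis at tcp z [ 0.4383 -0.2675  0.2939] tcp [ 0.4402 -0.2682  0.2939] 210 rms 0.0011
tilt deg x,y [-3.3  0.2] lens [ 0.4454 -0.2682  0.1549] axis at tcp z [ 0.4374 -0.2678  0.2938] tcp [ 0.4404 -0.2682  0.2938] 214 rms 0.0011
```

```bash
python3 -m inch '{"travel":[[-0.022,0,0],[-0.025,0,0],[-0.018,0,0],[-0.012,0,0],[-0.006,0,0],[0,0,0],[0,0,0]],"spin":[0,0,0,0,0,0,0]}' 1 3
python3 -c "
from h import *
cyl('scene',3)"
```

```text
t: 18.38
tool_pos: [0.4391, -0.2682, 0.2939]
orientation: [0.004, -3.141, 0.001]
force: [-0.4, -0.4, -1.6]
opening: 0.0307
gripper_force: 3.0
tilt deg x,y [-3.1 -0.3] lens [ 0.4438 -0.2679  0.1573] axis at tcp z [ 0.4365 -0.2686  0.294 ] tcp [ 0.4397 -0.2683  0.294 ] 210 rms 0.001
tilt deg x,y [-2.3  0.3] lens [ 0.4441 -0.2683  0.1549] axis at tcp z [ 0.4386 -0.2675  0.294 ] tcp [ 0.4401 -0.2682  0.294 ] 210 rms 0.001
tilt deg x,y [-2.8 -0.5] lens [ 0.4449 -0.2677  0.1565] axis at tcp z [ 0.4383 -0.2688  0.2939] tcp [ 0.4404 -0.2682  0.2939] 214 rms 0.0011
```

```bash
python3 -m inch '{"travel":[[0,0,0],[0,0,0],[0,0,0]],"spin":[0,0,0]}' 1 25
python3 -m inch '{"travel":[[-0.006,0.015,0],[-0.018,0.045,0],[-0.032,0.08,0],[-0.047,0.115,0],[-0.062,0.15,0],[-0.077,0.187,0],[-0.09,0.222,0],[-0.104,0.256,0],[-0.114,0.28,0],[-0.118,0.289,0]],"spin":[0.05,0.17,0.29,0.41,0.53,0.65,0.77,0.89,1.01,1.1]}'
python3 -m inch '{"travel":[[0,0,0],[0,0,0],[0,0,0],[0,0,0],[0,0,0],[0,0,0]],"spin":[0.12,0.24,0.36,0.47,0.47,0.47]}'
python3 -c "
from h import *
cyl('scene',3);t,r,s=pose();print(r.as_matrix()[:2,0],s['gripper_force'])"
```

```text
t: 18.78
tool_pos: [0.4407, -0.268, 0.2936]
orientation: [0.005, -3.142, -0.0]
force: [0.6, -0.7, -2.0]
opening: 0.0307
gripper_force: 25.0
t: 19.62
tool_pos: [0.5586, 0.0259, 0.2933]
orientation: [-1.633, -2.683, -0.002]
force: [0.2, 0.3, -1.6]
opening: 0.0312
gripper_force: 25.0
t: 20.12
tool_pos: [0.5577, 0.0214, 0.2935]
orientation: [-2.206, -2.236, 0.0]
force: [0.4, -0.2, -0.6]
opening: 0.0305
gripper_force: 25.0
tilt deg x,y [0.  3.2] lens [0.5581 0.0178 0.1555] axis at tcp z [0.5581 0.0254 0.2935] tcp [0.5577 0.0214 0.2935] 193 rms 0.0011
tilt deg x,y [-0.2  2.5] lens [0.5583 0.0179 0.1558] axis at tcp z [0.5578 0.024  0.2936] tcp [0.5577 0.0213 0.2936] 190 rms 0.001
tilt deg x,y [-0.4  2.6] lens [0.5584 0.0177 0.1539] axis at tcp z [0.5574 0.024  0.2936] tcp [0.5576 0.0213 0.2936] 198 rms 0.0012
[-0.0125571   0.99992116] 24.999892115592957
```

Run:
```python
from h import *
im,W=cloud("scene"); i=optics.camera_info("scene");K=np.array(i["camera_matrix"]);V=np.array(i["view"])
def pr(X): c=V[:3,:3]@X+V[:3,3];q=K@c;return q[:2]/q[2]
u0,v0=pr(np.array([.5585,.0202,.036]));print(u0,v0,V[:3,:3].T@-V[:3,3])
t,r,s=pose()
m=(np.linalg.norm(W[...,:2]-t[:2],axis=-1)<.03)&(W[...,2]<.25)&(W[...,2]>.1)
h,e=np.histogram(W[m][:,2],bins=np.arange(.145,.185,.002));print(list(zip(e.round(3),h)))
# where the wide ring starts: half width by z
for a in np.arange(.20,.26,.005):
    k=m&(W[...,2]>a)&(W[...,2]<a+.005); yy=np.argwhere(k); print(round(a,3),k.sum(),np.ptp(W[k][:,1]).round(4),im[k].mean(0).round())
x0,y0=int(u0)-60,int(v0)-70
save("s2.png",cv2.resize(im[y0:y0+110,x0:x0+120],None,fx=5,fy=5,interpolation=cv2.INTER_CUBIC));print(x0,y0)
d=((np.hypot(*(np.mgrid[:480,:640][::-1]-np.array([u0,v0])[:,None,None]))<14)&(im.max(2)<60)).astype(np.uint8)
n,l,st,c=cv2.connectedComponentsWithStats(d)
for k in range(1,n):
    if st[k][4]>15: print(st[k],c[k],np.nanmean(W[l==k],0))
```

```text
336.5358005888476 252.97962711202618 [ 1.07653345 -0.43927111  1.0839754 ]
[(np.float64(0.145), np.int64(0)), (np.float64(0.147), np.int64(0)), (np.float64(0.149), np.int64(0)), (np.float64(0.151), np.int64(0)), (np.float64(0.153), np.int64(0)), (np.float64(0.155), np.int64(2)), (np.float64(0.157), np.int64(2)), (np.float64(0.159), np.int64(9)), (np.float64(0.161), np.int64(5)), (np.float64(0.163), np.int64(7)), (np.float64(0.165), np.int64(4)), (np.float64(0.167), np.int64(5)), (np.float64(0.169), np.int64(10)), (np.float64(0.171), np.int64(8)), (np.float64(0.173), np.int64(8)), (np.float64(0.175), np.int64(8)), (np.float64(0.177), np.int64(7)), (np.float64(0.179), np.int64(6)), (np.float64(0.181), np.int64(4)), (np.float64(0.183), np.int64(10))]
0.2 17 0.0174 [39. 39. 40.]
0.205 24 0.0236 [41. 41. 42.]
0.21 13 0.0176 [41. 41. 42.]
0.215 15 0.0178 [38. 37. 38.]
0.22 8 0.0185 [45. 45. 46.]
0.225 7 0.0156 [57. 57. 58.]
0.23 26 0.0265 [52. 52. 53.]
0.235 28 0.0301 [53. 53. 55.]
0.24 55 0.0354 [66. 69. 73.]
0.245 23 0.0236 [60. 65. 77.]Traceback (most recent call last):
  File "<stdin>", line 10, in <module>
    return _methods._ptp(a, axis=axis, out=out, **kwargs)
           ~~~~~~~~~~~~~^^^^^^^^^^^^^^^^^^^^^^^^^^^^^^^^^
    umr_maximum(a, axis, None, out, keepdims),
    ~~~~~~~~~~~^^^^^^^^^^^^^^^^^^^^^^^^^^^^^^
ValueError: zero-size array to reduction operation maximum which has no identity
```

```bash
python3 -m inch '{"travel":[[0.001,0,0.02],[0.002,0,0.04],[0.0024,0,0.055],[0.0024,0,0.068],[0.0024,0,0.077],[0.0024,0,0.082],[0.0024,0,0.082],[0.0024,0,0.082]],"spin":[0,0,0,0,0,0,0,0]}'
python3 - <<'E'
from h import *
cyl("scene",3)
im,W=cloud("scene"); i=optics.camera_info("scene");K=np.array(i["camera_matrix"]);V=np.array(i["view"])
c=K@(V[:3,:3]@np.array([.5585,.0202,.036])+V[:3,3]);u0,v0=c[:2]/c[2];print(u0,v0)
x0,y0=int(u0)-60,int(v0)-80
save("s2.png",cv2.resize(im[y0:y0+110,x0:x0+120],None,fx=5,fy=5,interpolation=cv2.INTER_CUBIC));print(x0,y0)
g=np.mgrid[:480,:640]
d=((np.hypot(g[1]-u0,g[0]-v0)<11)&(im.max(2)<60)).astype(np.uint8)
n,l,st,c=cv2.connectedComponentsWithStats(d)
for k in range(1,n):
    if st[k][4]>8: print(st[k],c[k],np.nanmean(W[l==k],0))
t=pose()[0];m=(np.linalg.norm(W[...,:2]-t[:2],axis=-1)<.03)&(W[...,2]>.055)
print(np.sort(W[m][:,2])[:12].round(4))
E
```

```text
t: 20.98
tool_pos: [0.5579, 0.0236, 0.2122]
orientation: [2.21, 2.232, 0.001]
force: [0.8, -0.5, -0.6]
opening: 0.0303
gripper_force: 25.0
tilt deg x,y [28.2 99.1] lens [ 0.5608 -0.0518  0.0536] axis at tcp z [0.639  0.2232 0.2127] tcp [0.5582 0.0237 0.2127] 142 rms 0.0046
tilt deg x,y [ 31.1 104.6] lens [ 0.5609 -0.0515  0.0547] axis at tcp z [0.6467 0.2372 0.2129] tcp [0.5583 0.0237 0.2129] 140 rms 0.0045
tilt deg x,y [26.4 89.5] lens [ 0.5608 -0.0505  0.0533] axis at tcp z [0.6344 0.1988 0.2129] tcp [0.5583 0.0237 0.2129] 140 rms 0.0046
336.5358005888476 252.97962711202618
276 172
[333 242  10   7  58] [337.44827586 245.29310345] [0.56702716 0.0140798  0.08562156]
[326 253   9  11  25] [329.44 256.6 ] [5.55271825e-01 9.51780837e-05 3.42187072e-02]
[333 253   7   5  26] [336.03846154 254.80769231] [0.56218682 0.01563735 0.03634668]
[336 259   6   5  20] [338.55 261.4 ] [0.58011262 0.00941499 0.03397467]
[0.0768 0.077  0.0781 0.0781 0.0783 0.0784 0.0784 0.0787 0.0787 0.0791
 0.0794 0.0795]
```

View pics/s2.png

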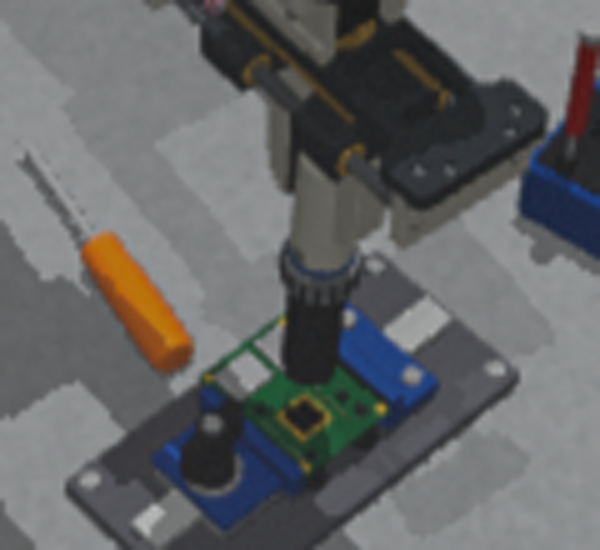

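The crop shows the lens end at (310,375), hovering just above the chip on its gold land at (305,413). The board is snug and the knob is turned. I'll cross-check with the wrist camera, which sees lens and chip together.

```bash
sed -i 's/max(.05,t\[2\]-.15)/max(.066,t[2]-.15)/; s/axis=-1)<.12)&(W\[...,2\]<t\[2\]-.025)/axis=-1)<.035)\&(W[...,2]<t[2]-.025)/' h.py
python3 - <<'E'
from h import *
cyl("scene",3);cyl("wrist",2)
im,W=cloud("wrist");save("w5.png",im)
i=optics.camera_info("wrist");K=np.array(i["camera_matrix"]);V=np.array(i["view"])
c=K@(V[:3,:3]@np.array([.5585,.0202,.036])+V[:3,3]);print("chip px wrist",c[:2]/c[2])
for nm in ("scene","wrist"):
    if nm=="scene": im,W=cloud(nm)
    hsv=cv2.cvtColor(im,cv2.COLOR_RGB2HSV)
    m=(hsv[...,0]>18)&(hsv[...,0]<32)&(hsv[...,1]>110)&(hsv[...,2]>90)&(np.hypot(W[...,0]-.5585,W[...,1]-.0202)<.02)&(W[...,2]<.045)
    if m.sum(): p=W[m];print(nm,"gold",m.sum(),p.mean(0),(p.min(0)+p.max(0))/2,cv2.minAreaRect(p[:,:2].astype(np.float32)))
E
```

```text
tilt deg x,y [-0.1  2.6] lens [0.5589 0.0204 0.0766] axis at tcp z [0.5586 0.0267 0.2126] tcp [0.5581 0.0237 0.2126] 164 rms 0.0011
tilt deg x,y [-0.2  2.5] lens [0.5587 0.0206 0.0753] axis at tcp z [0.5581 0.0266 0.2124] tcp [0.558  0.0237 0.2124] 165 rms 0.0011
tilt deg x,y [-0.2  2.5] lens [0.5588 0.0202 0.0743] axis at tcp z [0.5583 0.0262 0.2122] tcp [0.5579 0.0237 0.2122] 165 rms 0.0011
tilt deg x,y [-0.2  2.9] lens [0.5564 0.0212 0.0757] axis at tcp z [0.556  0.0281 0.2121] tcp [0.5578 0.0237 0.2121] 363 rms 0.0002
tilt deg x,y [-0.2  2.9] lens [0.5563 0.0212 0.075 ] axis at tcp z [0.556  0.028  0.2119] tcp [0.5577 0.0237 0.2119] 368 rms 0.0002
chip px wrist [318.24810592 226.29509191]
scene gold 13 [0.5623642  0.01641934 0.03532019] [0.56192824 0.01644565 0.03522286] ((0.5618706345558167, 0.01625964045524597), (0.015167610719799995, 0.020566293969750404), 1.4743244647979736)
wrist gold 13 [0.5623642  0.01641934 0.03532019] [0.56192824 0.01644565 0.03522286] ((0.5618706345558167, 0.01625964045524597), (0.015167610719799995, 0.020566293969750404), 1.4743244647979736)
```

View pics/w5.png

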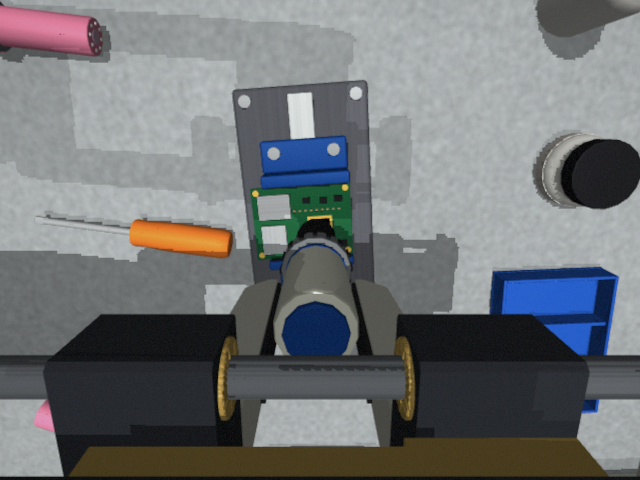

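Lens and chip agree to within 2–3 mm. Averaging both cameras, I'll nudge 2 mm in +x, settle and hand in.

```bash
python3 -m inch '{"travel":[[0,0.001,0],[0,0.002,0],[0,0.002,0],[0,0.002,0],[0,0.002,0],[0,0.002,0],[0,0.002,0],[0,0.002,0]],"spin":[0,0,0,0,0,0,0,0]}'
python3 - <<'E'
from h import *
cyl("scene",2);cyl("wrist",1)
im,W=cloud("wrist");hsv=cv2.cvtColor(im,cv2.COLOR_RGB2HSV)
i=optics.camera_info("wrist");K=np.array(i["camera_matrix"]);V=np.array(i["view"])
m=(hsv[...,0]>18)&(hsv[...,0]<33)&(hsv[...,1]>100)&(hsv[...,2]>90)&(np.hypot(W[...,0]-.5585,W[...,1]-.0202)<.02)&(W[...,2]<.045)
p=W[m];print(len(p),p.min(0),p.max(0),"dq",np.abs(pose()[2]["dq"]).max())
E
```

```text
t: 22.2
tool_pos: [0.5596, 0.0237, 0.2117]
orientation: [2.211, 2.232, 0.0]
force: [0.8, -0.3, -1.3]
opening: 0.0306
gripper_force: 25.0
tilt deg x,y [-0.2  3.1] lens [0.5602 0.0201 0.0743] axis at tcp z [0.5597 0.0276 0.2117] tcp [0.5596 0.0238 0.2117] 158 rms 0.0012
tilt deg x,y [-0.2  3.2] lens [0.5601 0.0199 0.0751] axis at tcp z [0.5597 0.0276 0.2116] tcp [0.5596 0.0237 0.2116] 159 rms 0.0011
tilt deg x,y [-0.1  2.9] lens [0.5581 0.0212 0.0752] axis at tcp z [0.5579 0.0281 0.2117] tcp [0.5596 0.0237 0.2117] 358 rms 0.0002
105 [0.54948998 0.02354535 0.03238206] [0.5691517  0.03380871 0.03747166] dq 0.0021266286005434207
```

```bash
python3 -m inch '{"travel":[[0.001,0,0],[0.0018,0,0],[0.0018,0,0],[0.0018,0,0],[0.0018,0,0],[0.0018,0,0],[0.0018,0,0],[0.0018,0,0]],"spin":[0,0,0,0,0,0,0,0]}'
python3 -c "
from h import *
print(close_job())"
```

```text
t: 23.07
tool_pos: [0.5596, 0.0255, 0.2116]
orientation: [-2.211, -2.232, 0.0]
force: [-0.4, 0.2, -1.6]
opening: 0.0306
gripper_force: 25.0
the job is handed in; nothing more can be done
None
```

The job is handed in at about 23 s: the board is snug and the jaw locked with the knob at its stop, and the microscope is held still about 4 cm above the big chip, centred to about 2 mm and within about 3° of straight down.

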